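Switch off the night-light at the power strip

ROBOT

A 6-joint arm with a two-finger parallel gripper is mounted at the origin on the work surface. World frame = base frame: x ahead of the robot, y to its left, z up, the work surface at z = 0. Lengths are in m, angles in degrees, forces in N, time in s.
With the tool pointing down it reaches from about 0.375 to 0.9 m from the base axis. Payload 3.1 kg.
Tool frame: the origin (TCP) lies between the finger pads; the fingertips stand 11 mm ahead of it and the grasp point (between the pads) lies 8 mm behind it; z points along the fingers, y is the line along which they close (so a half turn about z gives the same grasp; the last joint's range is limited). The gripper opens to 87 mm and grips with 3 to 60 N. Pads are 19 mm wide; open, the fingers measure 117 mm over their backs; the gripper's body (75 mm by 190 mm) begins 51 mm behind the grasp point.
Start: joints at [-74.055, 30.224, 82.088, -0, 67.689, -10.227], TCP at [0.276, -0.561, 0.234] pointing down, gripper open.
Joint ranges: [-176.69, 176.69], [-43.24, 126.21], [12.49, 139.97], [-82, 262], [0, 151.66], [-163.58, 163.58]. Speed limits (degrees/s): [159.86, 159.86, 180, 180, 180, 180].

INTERFACE

Orientations are given as a 3x3 rotation matrix whose columns are the frame's x, y, z axes.
In Python, from rig import bot, viewer, workorder, models gives the robot as it stands.
- The arm moves only by the shell command python3 -m jog 'ROWS'. ROWS is JSON, a list of rows, each a list of 7 numbers: the opening, from 0 (shut) to 1 (fully open), then the shift along the tool's x, y, z in m, then the turn, a rotation vector about the tool's x, y, z in degrees. In form: [[claw, x, y, z, ax, ay, az], ...]. A call has 1 to 20 rows; each row is the pose to reach, as a shift and turn from the pose commanded when the call began, along the tool's axes at that moment; what a row does not reach only later rows make up. A row lasts 1/8 s, in which the tool goes at most 62.5 mm and 10.7 degrees, less where a joint would pass 70% of its speed; a pose out of reach is approached as far as the arm can. A call with a gripper value outside its range is refused whole. The fingers move at their own pace and stop on an object; the grip force is fixed at half the most. Time passes only in rows, so rows that repeat a pose let the fingers close. It gives the time, the measured TCP pose, the force, the opening and the grip force at its end, in the units of the state.
- bot.read_state(): the state, without advancing time (a new reading comes with each control period).
- viewer.capture(name): name is "scene" or "top" or "wrist"; returns (picture, depth): 420x560x3 uint8, blue, green, red; 420x560 float32, m along the optical axis (not along the pixel's ray), 0 where there is no reading.
- viewer.camera_info(name): a dict with "fx", "fy", "cx", "cy" (pixels), "world_to_cam" (4x4, takes a point from world to camera coordinates). Camera axes: x right, y down, z forward; pixel columns grow to the right and rows downward; lengths in m; the calibration is good to about 2 mm. A picture is of the moment at which its call begins: read the wrist's pose just before it. camera_info takes no time and is no camera call; for the wrist camera it gives the pose at the moment of the call.
- workorder.hand_in(): hands the job in; it is judged then, once.
Trained networks look in the newest picture that a camera, given by its name, has taken for a name from the list of things; names that differ only in an ending like _2 or _b are one class to them, and where a whole thing is asked for, a point or a joint stands for the part that bears it (a point fixed in the world has none). Each returns a list of dicts, best first, with "p" (0 to 1); they miss things now and then, are a little off and sometimes report something else, mostly with a low value. They report only what shows in the picture. A call takes as long as a camera call.
- models.outline_of(camera, thing): "mask" (420x560 bool, what is visible of it).
- models.tip_of(camera, thing): "xyz" ([x, y, z] in m, in world coordinates, good to about 4 mm: a listed point, or the origin of a listed thing).
The state is a dict: "time_s": time; "joint_positions": joint angles; "qvel": joint speeds; "tau": joint torques, N m; "position": TCP position; "tcp_rot": TCP orientation; "force": force on the tool from outside, world axes, zero at the start; "moment": the same for the moment, N m; "opening": opening from 0.0 (shut) to 1.0 (fully open); "grasp_force": force on a finger pad.
Only numpy, scipy, OpenCV 4.12 (cv2) and the standard library are available. Lean on these libraries where they do the work, as an engineer would, in place of code of your own. Each camera call takes 0.05 s, during which the arm holds its last target. There are 200 camera calls.

TASK

Switch off the round, domed night-light at the power strip: with the fingertips, lightly press the outer half of the rocker switch directly across from its socket, so that it clicks over and stays down, then draw back clear. Leave the other three switches on, and do not lift, unplug or shift the plug-in things, the shoe-polish tin or the brush.

Things in the scene. Friction and masses are not known exactly. Their poses are not given: they have to be found in the camera images.
- strip: Grey four-way power strip with black end caps, screwed to the counter, 110 mm wide (its x) and 342 mm long (its y), flat top face 42 mm above the counter. Origin: centre of its underside; z up. Round sockets in a row at x = +18 mm, y = -108, -36, +36, +108 mm; each one's own rocker switch is at the same y at x = -34 mm. The -x side, with the switches, faces the robot, turned by up to 0.4 rad.
- switch1 (a joint): White rocker of socket1, at strip y = -108 mm, 30 mm long along strip x, 21 mm wide, pivoting about its middle. Joint in rad: +0.16 is ON (outer half, away from the sockets, stands up), -0.16 is OFF (outer half down); it snaps over at 0 and stays. All start ON. The outer end is 8 mm above the strip's top face when ON, 3 mm when OFF; about 2 N straight down on it flips it.
- switch1_outer (a point): Press point on top of the outer half of switch1: 11 mm out from the pivot (towards strip -x), 4 mm from the outer end. It moves with the rocker, 7 mm above the strip's top face when ON, 3 mm when OFF. A flat fingertip brought 4 mm above the top face there has snapped it over; a hard stop follows. Nothing stands above the rockers; plugged-in things begin 35 mm from this point.
- switch2 (a joint): Rocker switch of socket2, at strip y = -36 mm; the same as switch1 in all else.
- switch2_outer (a point): Press point on the outer half of switch2, as for switch1.
- switch3 (a joint): Rocker switch of socket3, at strip y = +36 mm; the same as switch1 in all else.
- switch3_outer (a point): Press point on the outer half of switch3, as for switch1.
- switch4 (a joint): Rocker switch of socket4, at strip y = +108 mm; the same as switch1 in all else.
- switch4_outer (a point): Press point on the outer half of switch4, as for switch1.
- socket1 (a point): Centre of socket 1, level with the strip's top face, 52 mm across the strip from the pivot of switch1 (a 39 mm round well, 17 mm deep, filled by whatever is plugged in).
- socket2 (a point): Centre of socket 2, level with the strip's top face, 52 mm across the strip from the pivot of switch2 (a 39 mm round well, 17 mm deep, filled by whatever is plugged in).
- socket3 (a point): Centre of socket 3, level with the strip's top face, 52 mm across the strip from the pivot of switch3 (a 39 mm round well, 17 mm deep, filled by whatever is plugged in).
- socket4 (a point): Centre of socket 4, level with the strip's top face, 52 mm across the strip from the pivot of switch4 (a 39 mm round well, 17 mm deep, filled by whatever is plugged in).
- night_light: The night-light: white, round, a 54 mm disc 16 mm high with a smooth frosted dome 45 mm across on it, 42 mm high in all. Like the other plug-in things it stands loosely in one of the four sockets (any of them). Origin: on its axis at the underside of the disc, level with the strip's top face.
- charger: Idle charger: white rectangular block, 50 x 46 mm and 44 mm high, two dark slots on top. Plugged into a socket; origin as for the night-light. Leave alone.
- timer: Plug-in time switch: white square block 54 x 54 x 30 mm with a flat toothed dial 49 mm across on top, 41 mm high in all. Plugged into a socket; origin as for the night-light. Leave alone.
- freshener: Air freshener: white upright slab 28 x 40 mm on a 44 mm square foot, 62 mm high in all. Plugged into a socket; origin as for the night-light. Leave alone.
- polish_tin: Round metal shoe-polish tin, 75 mm across, 24 mm high, on the counter on the robot's side of the strip. Origin: centre of its underside. Leave alone.
- shoe_brush: Wooden shoe brush, 150 x 45 mm and 40 mm high, on the counter beyond the strip. Origin: centre of its underside. Leave alone.

How it is judged:
By the outcome, as a careful person would: the job done as asked, in the order asked, and still so for the second after the job is handed in, with the robot touching nothing.
It also fails if it takes over 32 s, if anything falls off the work surface, if the arm or the gripper's body presses on something with over 40 N, if the wrist force passes 120 N, or if a joint passes its speed limit or range.

## Working session

There is one attempt and no reset: what is moved stays moved. The work goes in short steps, Python scripts to look and compute and a shell command to move; the robot and the scene stay as the last step left them, time stands still between calls to the robot, and variables do not carry over. Pictures are saved under pics/ and viewed, at most 10 in all, crops included, and the job is handed in when it is done.

```bash
mkdir -p pics
python3 - <<'E'
from rig import bot, viewer, models
import cv2,numpy as np
s=bot.read_state(); print(s['time_s'],s['position'],np.round(s['tcp_rot'],3).tolist())
for c in('top','scene'):
    p,d=viewer.capture(c); cv2.imwrite(f'pics/{c}1.png',p)
    for t in ['night_light','charger','timer','freshener','socket1','socket2','socket3','socket4','switch1_outer','switch2_outer','switch3_outer','switch4_outer','strip']:
        print(c,t,[(np.round(r['xyz'],3).tolist(),round(float(r['p']),2)) for r in models.tip_of(c,t)[:5]])
E
```

```text
0.0 [ 0.27550592 -0.56021675  0.23258324] [[0.897, 0.441, -0.001], [0.441, -0.897, 0.002], [0.0, -0.002, -1.0]]
top night_light [([0.596, -0.078, 0.04], 0.67)]
top charger [([0.616, -0.012, 0.042], 0.92)]
top timer [([0.641, 0.059, 0.045], 0.85), ([0.618, -0.008, 0.039], 0.55), ([0.6, -0.082, 0.042], 0.34)]
top freshener [([0.659, 0.126, 0.039], 0.57)]
top socket1 [([0.656, 0.123, 0.043], 0.94), ([0.637, 0.058, 0.038], 0.92), ([0.617, -0.009, 0.041], 0.9), ([0.599, -0.081, 0.043], 0.64)]
top socket2 [([0.656, 0.123, 0.043], 0.94), ([0.637, 0.058, 0.038], 0.92), ([0.617, -0.009, 0.041], 0.9), ([0.599, -0.081, 0.043], 0.64)]
top socket3 [([0.656, 0.123, 0.043], 0.94), ([0.637, 0.058, 0.038], 0.92), ([0.617, -0.009, 0.041], 0.9), ([0.599, -0.081, 0.043], 0.64)]
top socket4 [([0.656, 0.123, 0.043], 0.94), ([0.637, 0.058, 0.038], 0.92), ([0.617, -0.009, 0.041], 0.9), ([0.599, -0.081, 0.043], 0.64)]
top switch1_outer [([0.611, 0.026, 0.001], 0.68), ([0.538, -0.065, 0.049], 0.57)]
top switch2_outer [([0.563, 0.005, 0.046], 0.45)]
top switch3_outer [([0.582, 0.074, 0.045], 0.5)]
top switch4_
[... 687 characters left out ...]
.045], 0.17)]
scene socket3 [([0.597, -0.078, 0.041], 0.95), ([0.618, -0.009, 0.04], 0.86), ([0.662, 0.128, 0.041], 0.64), ([0.641, 0.06, 0.045], 0.56), ([0.596, -0.08, 0.045], 0.17)]
scene socket4 [([0.597, -0.078, 0.041], 0.95), ([0.618, -0.009, 0.04], 0.86), ([0.662, 0.128, 0.041], 0.64), ([0.641, 0.06, 0.045], 0.56), ([0.596, -0.08, 0.045], 0.17)]
scene switch1_outer [([0.536, -0.061, 0.053], 0.54), ([0.597, -0.081, 0.042], 0.48)]
scene switch2_outer [([0.564, 0.008, 0.047], 0.42)]
scene switch3_outer [([0.579, 0.077, 0.048], 0.56)]
scene switch4_outer [([0.66, 0.127, 0.041], 0.68), ([0.595, 0.142, 0.045], 0.58)]
scene strip [([0.611, 0.03, 0.002], 0.84), ([0.726, -0.016, -0.002], 0.55)]
```

View pics/top1.png

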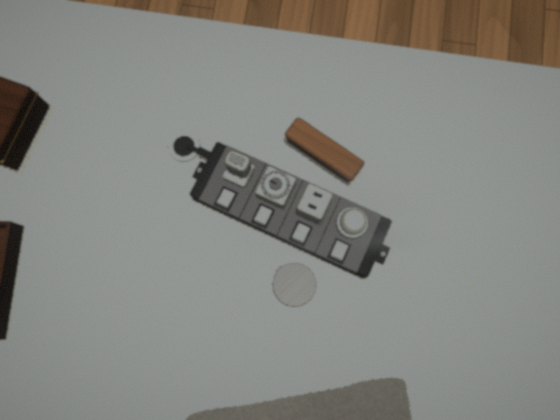

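View pics/scene1.png

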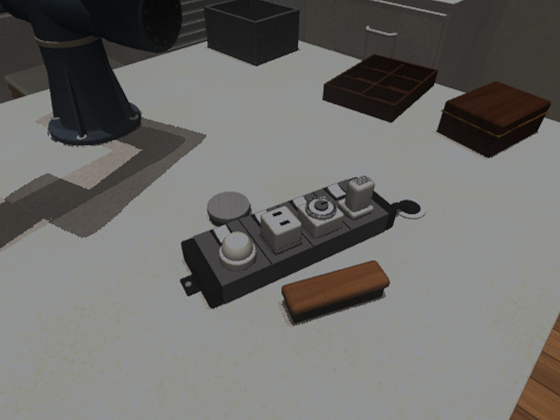

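Both pictures show the round dome at the right end of the strip (top pixel 352,221), in socket 1. Its rocker is at (340,250). Next I fit the strip pose.

```bash
cat > h.py <<'E'
from rig import bot, viewer, models
import cv2,numpy as np
from scipy.spatial.transform import Rotation as R
def togo(xyz,yaw):
    """shift and turn in tool axes to bring TCP to xyz, pointing down, tool y along strip -y"""
    s=bot.read_state(); T=np.array(s['tcp_rot']); p=np.array(s['position'])
    c,n=np.cos(yaw),np.sin(yaw)
    G=np.array([[c,n,0],[n,-c,0],[0,0,-1.]])
    print('t',s['time_s'],'pos',p,'F',s['force'],'shift',np.round(T.T@(xyz-p),4),'turn',np.round(R.from_matrix(T.T@G).as_rotvec(degrees=True),1))
E
python3 - <<'E'
from h import *
m=[];w=[]
Y=[-.108,-.036,.036,.108]
S=[[(.599,-.081),(.597,-.078)],[(.617,-.009),(.618,-.009)],[(.637,.058),(.641,.06)],[(.656,.123),(.662,.128)]]
P=[[(.538,-.065),(.536,-.061)],[(.563,.005),(.564,.008)],[(.582,.074),(.579,.077)],[(.6,.146),(.595,.142)]]
for y,a,b in zip(Y,S,P):
    for q in a: m.append((.018,y));w.append(q)
    for q in b: m.append((-.045,y));w.append(q)
m=np.array(m);w=np.array(w);mm=m-m.mean(0);ww=w-w.mean(0)
yaw=np.arctan2((mm[:,0]*ww[:,1]-mm[:,1]*ww[:,0]).sum(),(mm*ww).sum())
c,n=np.cos(yaw),np.sin(yaw);A=np.array([[c,-n],[n,c]])
t=w.mean(0)-A@m.mean(0); print('yaw',yaw,'strip',t,'rms',np.sqrt(((m@A.T+t-w)**2).sum(1).mean()))
pp=t+A@[-.045,-.108]; print('press',pp)
p,d=viewer.capture('top'); i=viewer.camera_info('top'); M=np.array(i['world_to_cam'])
# top-face height from depth, between rockers 1 and 2
for q in ([-.034,-.072],[-.034,0],[-.034,.072],[-.045,-.108]):
    x=M@[*(t+A@q),.042,1]; u,v=int(i['fx']*x[0]/x[2]+i['cx']+.5),int(i['fy']*x[1]/x[2]+i['cy']+.5)
    z=np.median(d[v-1:v+2,u-1:u+2]); X=np.linalg.inv(M)@[(u-i['cx'])*z/i['fx'],(v-i['cy'])*z/i['fy'],z,1]; print(u,v,np.round(X[:3],4))
togo(np.array([*pp,.13]),yaw)
E
```

```text
yaw -0.2844902698755655 strip [0.61195737 0.02858598] rms 0.003352728445910458
press [ 0.53845398 -0.06244287]
320 241 [ 0.5595 -0.0304  0.0431]
282 224 [0.5789 0.0384 0.0427]
245 207 [0.5987 0.1064 0.0437]
337 256 [ 0.5375 -0.062   0.049 ]
t 1.45 pos [ 0.27568359 -0.56085894  0.23353657] F [-0.4036002   0.25769242  0.29493468] shift [ 0.4557 -0.3314  0.1036] turn [-0.   0.  42.5]
```

```bash
python3 -m jog '[[0,0.046,-0.033,0,0,0,4],[0,0.091,-0.066,0,0,0,8.5],[0,0.137,-0.1,0,0,0,13],[0,0.182,-0.133,0,0,0,17],[0,0.228,-0.166,0,0,0,21],[0,0.273,-0.199,0,0,0,25.5],[0,0.319,-0.232,0.01,0,0,30],[0,0.365,-0.265,0.02,0,0,34],[0,0.41,-0.298,0.03,0,0,38],[0,0.456,-0.331,0.04,0,0,42.5],[0,0.456,-0.331,0.05,0,0,42.5],[0,0.456,-0.331,0.05,0,0,42.5],[0,0.456,-0.331,0.05,0,0,42.5]]'
python3 - <<'E'
from h import *
p,d=viewer.capture('wrist'); 
for t in('socket1','switch1_outer'): print(t,[(np.round(r['xyz'],3).tolist(),round(float(r['p']),2)) for r in models.tip_of('wrist',t)[:5]])
i=viewer.camera_info('wrist');M=np.array(i['world_to_cam'])
x=M@[.5385,-.0624,.049,1];u,v=int(i['fx']*x[0]/x[2]+i['cx']),int(i['fy']*x[1]/x[2]+i['cy']);print(u,v)
cv2.drawMarker(p,(u,v),(0,0,255),0,12);cv2.imwrite('pics/w1.png',p)
togo(np.array([.5385,-.0624,.07]),-.2845)
E
```

```text
time_s: 3.08
position: [0.5387, -0.064, 0.1838]
tcp_rot: [[0.959, -0.283, 0.0], [-0.283, -0.959, -0.0], [0.0, 0.0, -1.0]]
force: [0.1, -0.2, 0.1]
opening: 0.003
grasp_force: 0.0
socket1 []
switch1_outer [([0.541, -0.063, 0.051], 0.77)]
270 197
t 3.225 pos [ 0.53889471 -0.06402019  0.18405853] F [ 0.37823994  0.03422591 -0.26788438] shift [-0.0009 -0.0015  0.1141] turn [ 0.  -0.1 -0.1]
```

View pics/w1.png

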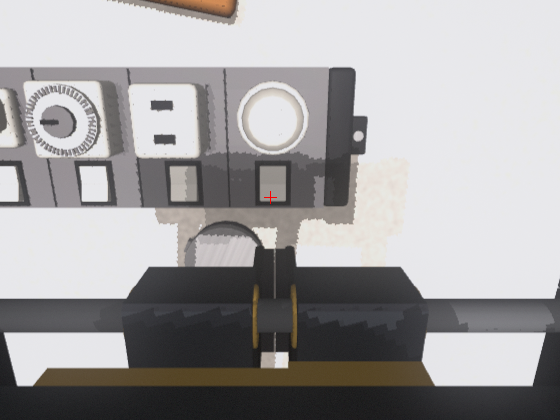

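The marker at (270,197) sits on the outer half of rocker 1, which spans rows 165–203 and is centred at column 273. The dome is directly across at (272,118). I'll descend slowly.

```bash
python3 -m jog '[[0,-0.001,0,0.04,0,0,0],[0,-0.001,0,0.08,0,0,0],[0,-0.001,0,0.105,0,0,0],[0,-0.001,0,0.114,0,0,0],[0,-0.001,0,0.118,0,0,0],[0,-0.001,0,0.12,0,0,0],[0,-0.001,0,0.122,0,0,0],[0,-0.001,0,0.124,0,0,0],[0,-0.001,0,0.124,0,0,0]]'
```

```text
time_s: 4.35
position: [0.538, -0.0624, 0.0598]
tcp_rot: [[0.96, -0.281, 0.0], [-0.281, -0.96, -0.0], [0.0, 0.0, -1.0]]
force: [-0.3, -0.2, 1.1]
opening: 0.011
grasp_force: 0.6
```

Contact is starting at 1.1 N with the fingertip at about 0.049. I'll continue in 1 mm steps.

```bash
python3 -m jog '[[0,0,0,0.001,0,0,0],[0,0,0,0.002,0,0,0],[0,0,0,0.003,0,0,0],[0,0,0,0.003,0,0,0]]'
```

```text
time_s: 4.85
position: [0.5382, -0.0625, 0.0568]
tcp_rot: [[0.96, -0.281, 0.001], [-0.281, -0.96, -0.0], [0.001, -0.0, -1.0]]
force: [-1.3, 0.5, 3.7]
opening: 0.008
grasp_force: 1.9
```

```bash
python3 -m jog '[[0,0,0,0.0005,0,0,0],[0,0,0,0.001,0,0,0],[0,0,0,0.001,0,0,0]]'
```

```text
time_s: 5.22
position: [0.5383, -0.0625, 0.0567]
tcp_rot: [[0.96, -0.281, 0.001], [-0.281, -0.96, -0.0], [0.001, 0.0, -1.0]]
force: [-2.8, 0.4, 10.7]
opening: 0.004
grasp_force: 5.3
```

The hard stop is reached: the force rises without further travel. I'll draw back and check.

```bash
python3 -m jog '[[0,0,0,-0.01,0,0,0],[0,0,0,-0.05,0,0,0],[0,0,0,-0.1,0,0,0],[0,0,0,-0.125,0,0,0],[0,0,0,-0.125,0,0,0],[0,0,0,-0.125,0,0,0]]'
python3 - <<'E'
from h import *
p,d=viewer.capture('wrist');i=viewer.camera_info('wrist');M=np.array(i['world_to_cam'])
t=np.array([.612,.0286]);c,n=np.cos(-.2845),np.sin(-.2845);A=np.array([[c,-n],[n,c]])
for y in(-.108,-.036,.036):
  for xs in(-.046,-.022):
    x=M@[*(t+A@[xs,y]),.047,1];u,v=int(i['fx']*x[0]/x[2]+i['cx']+2),int(i['fy']*x[1]/x[2]+i['cy'])
    if not(2<u<557):continue
    z=np.median(d[v-2:v+3,u-3:u+4]);X=np.linalg.inv(M)@[(u-i['cx'])*z/i['fx'],(v-i['cy'])*z/i['fy'],z,1];print(y,xs,round(X[2],4))
cv2.imwrite('pics/w2.png',p)
for k in('top',):
  for th in('night_light','charger'):
    viewer.capture(k);print(th,[np.round(r['xyz'],3).tolist() for r in models.tip_of(k,th)[:1]])
E
```

```text
time_s: 5.98
position: [0.5372, -0.0622, 0.1796]
tcp_rot: [[0.96, -0.281, -0.002], [-0.281, -0.96, 0.001], [-0.002, -0.0, -1.0]]
force: [-0.9, 0.1, -1.1]
opening: 0.005
grasp_force: 0.0
-0.108 -0.046 0.0443
-0.108 -0.022 0.0474
-0.036 -0.046 0.048
-0.036 -0.022 0.0445
0.036 -0.046 0.0482
0.036 -0.022 0.0445
night_light []
charger [[0.64, 0.057, 0.047]]
```

View pics/w2.png

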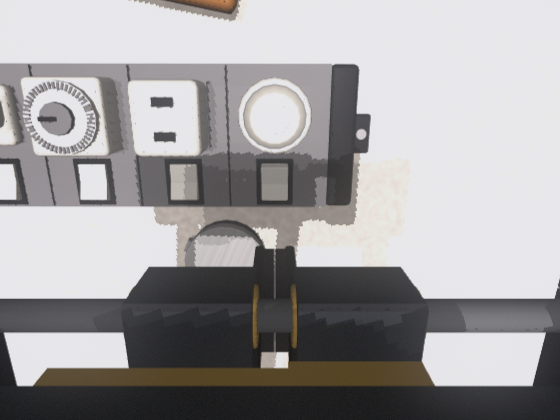

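The depth readings show switch 1's outer half is down (44 mm against 47 mm for the inner half). Switches 2 and 3 still have theirs up. The picture shows the dome (275,117), the charger and the timer unmoved.

```bash
python3 -c "
from rig import workorder; print(workorder.hand_in())"
```

```text
the job is handed in; nothing more can be done
None
```

The night-light's switch (switch 1) is pressed over to OFF and stayed down, the arm is drawn back clear, and the job is handed in; I saw nothing else moved, though I didn't recheck switch 4, the freshener or the whole of the brush and tin after the press.

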